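Shim the end play out of the reject bin's hinge and hold the tapered shim tight

ROBOT

A 6-joint arm with a two-finger parallel gripper is mounted at the origin on the work surface. World frame = base frame: x ahead of the robot, y to its left, z up, the work surface at z = 0. Lengths are in m, angles in rad, forces in N, time in s.
With the tool pointing down it reaches from about 0.275 to 0.825 m from the base axis. Payload 4.9 kg.
Tool frame: the origin (TCP) lies midway between the tips of the shut fingers; the grasp point (between the pads) lies 19 mm behind it (grip_point_offset is the distance from the TCP to the grasp point, in m); z points along the fingers, x is the direction in which the jaws open and shut, and the axes are right-handed (so a half turn about z gives the same grasp; the last joint's range is limited). The gripper opens to 85 mm and grips with 20 to 120 N. Pads are 22 mm wide; open, the fingers measure 114 mm over their backs; the gripper's body (76 mm by 85 mm) begins 54 mm behind the grasp point. The pads swing forward as they close: fully open they stand 13 mm farther back than shut.
Start: joints at [-1.424, 0.326, -0.193, 1.052, 0, 1.437], TCP at [0.152, -0.528, 0.231] pointing down, gripper open.
Joint ranges: [-2.65, 2.65], [-0.97, 1.79], [-1.3, 1.35], [-1.93, 2.1], [-1.47, 1.37], [-3.14, 3.14]. Speed limits (rad/s): [2.57, 2.57, 3.14, 3.14, 3.14, 3.14].

INTERFACE

Orientations are given as a rotation vector (axis times angle).
In Python, from cell import * gives the robot as it stands. Calls block until the motion is done:
- movep(position, orientation): joint-space move of the TCP to a pose.
- move_l(position, velocity=0.15, rot=None, until_force=None): straight line of the TCP; rot=None keeps the orientation; velocity is the mean speed in m/s. With until_force (N) it stops when the force on the tool has changed by that much, and returns True; else False.
- set_joints(angles): joint-space move.
- let_go() and grab(newtons=None): open the fingers fully, or close them until they stop; newtons is the grip in N (None keeps the last).
- sleep(seconds).
- ik(position, orientation): joint angles nearest the present ones, or None.
- get_state(): the state.
- grab_frame(name): name is "scene" or "side" or "wrist"; returns a dict with "img" (384x512x3 uint8, red, green, blue), "fx", "fy", "cx", "cy" (pixels), "cam_to_world" (4x4, takes a point from camera to world coordinates); the wrist camera has in their place "T_tool_cam" (4x4, takes a point from camera to tool coordinates, whose origin is the TCP and whose axes are the tool frame's). Camera axes: x right, y down, z forward; pixel columns grow to the right and rows downward; lengths in m; the calibration is good to about 2 mm. A picture is of the moment at which its call begins: read the wrist's pose just before it. There is no depth.
A pose or a line that the arm cannot do raises MotionError and nothing moves.
- sign_off(): hands the job in, once; it reports no verdict.
Trained networks look in the newest picture that a camera, given by its name, has taken for a name from the list of things; names that differ only in an ending like _2 or _b are one class to them, and where a whole thing is asked for, a point or a joint stands for the part that bears it (a point fixed in the world has none). Each returns a list of dicts, best first, with "score" (0 to 1); they miss things now and then, are a little off and sometimes report something else, mostly with a low value. They report only what shows in the picture. A call takes as long as a camera call. They do not tell look-alikes from the thing itself.
- spot_in(camera, name): "centre" ([column, row] in pixels, amid what is visible of it).
- silhouettes(camera, name): "mask" (384x512 bool, what is visible of it) and "centre" ([column, row] in pixels, amid what is visible of it).
- tip_of(camera, name): "centre" ([column, row] in pixels: a listed point, or the origin of a listed thing).
The state is a dict: "clock": time; "q": joint angles; "joint_velocities": joint speeds; "tau": joint torques, N m; "position": TCP position; "eef_rot": TCP orientation; "contact_force": force on the tool from outside, world axes, zero at the start; "wrist_torque": the same for the moment, N m; "finger_gap": opening from 0.0 (shut) to 1.0 (fully open).
Only numpy, scipy, OpenCV 4.12 (cv2) and the standard library are available. Lean on these libraries where they do the work, as an engineer would, in place of code of your own. Each camera call takes 0.05 s, during which the arm holds its last target.

TASK

The tilting reject bin slides to and fro along its hinge pin. Push the bin along the pin until it stops against the far bracket, then take up the gap left at the near bracket: stand whichever one of the two flat slotted shims suits the gap over the pin against the bracket, and push the tapered shim down over the pin between it and the bin's flange until it goes tight and the stack bears on both sides. Finish still gripping the tapered shim and holding the stack tight, do not let go; leave the other flat shim in its rack, do not tip the bin, and leave the rejected parts on the ledge where they lie.

Things in the scene. Friction and masses are not known exactly. Their poses are not given: they have to be found in the camera images.
- hinge_frame: fixed hinge frame of the bin: base plate 8 mm thick, x -55 to +200, y -175 to +135 mm, carrying a hinge pin of 16 mm diameter along its y axis at x = 0, 60 mm above the ledge. Origin on the ledge below the pin. Far bracket's inner face at y = +105 mm. The gap to shim is near the pin's -y end, between y = -90 mm and the near bracket; it is open upward from the plate
- gap_floor (a point): fixed point of the hinge frame on top of its base plate, below the pin axis, in the plane where the bin's near flange stands once the bin is fully home (frame y = -90 mm); axes as hinge_frame. The gap runs from here toward -y
- near_bracket: near bracket: fixed steel upright 40 mm wide, 8 mm thick, top 72 mm above the base plate; the pin passes through it. Origin at the foot of its inner face (toward the bin), on the plate below the pin; axes as hinge_frame. With the bin home the gap is the distance along y from here to gap_floor: 19 to 28 mm, different each time
- bush: the two flanged bushes that carry the bin and slide with it along the pin; they do not turn. Origin at hinge_frame's origin when the bin is home against the far bracket; it starts 9 to 15 mm off toward frame -y. Sliding friction about 2.5 N. The travel toward the near bracket ends at 16 mm
- flange_face (a point): centre, on the pin axis, of the near bush's outer flange face (disc of 44 mm diameter, top 82 mm above the ledge), which bounds the gap on the bin's side; moves with the bin. The stack is tight when the taper presses the flange and the flat presses the bracket; a hand that is stiff sideways must ease the taper over toward the bracket until both bear
- bin (a joint): tilt of the bin about the pin, rad: 0 = resting level, grows as its rear rises. Open tin bin on a hinge tube 29 mm thick between two flanges. Bin home, its walls stand at hinge_frame x +14 to +204, y -45 to +85, z 50 to 135 mm; it slides with the bushes. A bar handle stands 35 mm off the front wall, 117 mm above the ledge, its middle at y = +20 mm
- bin_side (a point): point on the outside of the bin's near side wall (it faces hinge_frame -y), 100 mm behind the pin, 105 mm above the ledge; moves with the bin. The wall around it is free to be pushed toward +y, 40 to 180 mm behind the pin
- rack: fixed hardwood block 60 x 140 mm, 38 mm high, with three slots along its x, 30 mm deep, floors 8 mm above the ledge; slot centres at y = -42 mm (taper), 0 (thin_flat) and +42 mm (thick_flat). Origin at the centre of its underside
- thin_flat: thin flat slotted steel shim, upright in the rack: 46 mm wide along its x, 8 mm thick along y, 106 mm tall, 0.2 kg; a slot 22 mm wide runs 64 mm up from the bottom between two legs. Origin under its centre at foot level, z up. Seated, its feet stand on the base plate astride the pin. Grip it across the 46 mm width, fingertips 76 mm or more above its feet to clear bracket and flange
- thick_flat: thick flat slotted steel shim, like thin_flat but 16 mm thick and 0.4 kg. It suits the gap when thin_flat would leave more than the tapered shim can fill; a flat suits if it leaves about 7 to 16.5 mm. Stood close against the near bracket a flat shim stays upright by itself
- taper: tapered slotted steel shim in the rack: legs, slot and height as thin_flat, 0.28 kg, with a head 60 mm wide along x from 80 mm up, to grip by. Face at its y = -1.5 mm is upright, the other (+y) slopes: 3 mm thick at the feet, 0.2 mm more per mm of height, 19 mm at the head. Feet on the plate it fills 17.2 mm. Goes in with the upright face to the flat, slope to the flange. Origin centred under its feet
- regulator: rejected cracked grey regulator, about 100 mm long and 35 mm high, lying on the ledge; leave alone. Origin under the middle of its round body
- stem: rejected bent brass valve stem, about 90 mm long and 20 mm high, lying on the ledge; leave alone. Origin underneath, at its bend
- knob_cap: plastic knob cap, 42 mm across, 16 mm high, lying on the ledge; leave alone. Origin at the centre of its underside
- sleeve: aluminium adapter sleeve, tube 28 mm across, 36 mm tall, standing on the ledge; leave alone. Origin at the centre of its underside
Things that resemble listed ones, but are neither listed nor needed, are in the scene too. Leave any red look-alike of the thick_flat alone. Leave any green look-alike of the thin_flat alone.

How it is judged:
By the outcome, as a careful person would: the job done as asked, in the order asked, and still so for the second after the job is handed in, while the arm keeps its last pose, push and grip.
It also fails if it takes over 67 s, if anything falls off the work surface, if the arm or the gripper's body presses on something with over 40 N, if the wrist force passes 120 N, or if a joint passes its speed limit or range.

## Working session

There is one attempt and no reset: what is moved stays moved. The work goes in short steps, each a Python script; the robot and the scene stay as the last script left them, time stands still between calls to the robot, and variables do not carry over. Pictures are saved under pics/ and viewed, and the job is handed in when it is done.

```bash
ls; mkdir -p pics
python3 - <<'E'
from cell import *
import cv2
s=get_state(); print(s)
for n in ["scene","side","wrist"]:
    f=grab_frame(n); cv2.imwrite(f"pics/{n}0.png",f["img"][:,:,::-1])
    print(n,f["fx"],f["cx"],f["cy"],f.get("cam_to_world",f.get("T_tool_cam")))
for n in ["scene","side","wrist"]:
  for o in ["rack","thin_flat","thick_flat","taper","hinge_frame","near_bracket","gap_floor","flange_face","bin_side","bush"]:
    print(n,o,[(round(d["score"],2),[round(float(v),1) for v in d["centre"]]) for d in tip_of(n,o)][:4])
print(get_state()["clock"])
E
```

```text
pics
{'clock': 0.0, 'q': array([-1.42422328e+00,  3.26914760e-01, -1.93603369e-01,  1.05198709e+00,
        2.62434231e-05,  1.43661724e+00]), 'joint_velocities': array([ 0.00138238, -0.00169307, -0.00049312,  0.0010079 ,  0.00067499,
        0.00021342]), 'tau': array([ 2.10089252e-04, -4.43397689e+01,  2.62443656e+01,  1.54431065e-02,
        5.77962373e-05,  1.41834815e-05]), 'position': array([ 0.15233686, -0.5278746 ,  0.23051029]), 'eef_rot': array([-2.50942924e+00,  1.88804257e+00,  1.88012891e-03]), 'contact_force': array([ 0.18218536, -0.74846408,  0.11993127]), 'wrist_torque': array([ 0.02514623, -0.02509267,  0.00492115]), 'finger_gap': 1.0014254252080699}
scene 385.1674560539881 258.78116651908067 194.26394009534502 [[ 0.72644663  0.47746781 -0.49426692  0.99598861]
 [ 0.68719107 -0.49777558  0.52913883 -0.45599374]
 [ 0.00661276 -0.72404693 -0.68971901  0.71591955]
 [ 0.          0.          0.          1.        ]]
side 462.33029260599716 253.29539854319736 192.53836127321955 [[-0.96072548 -0.18456995  0.20722084  0.28795175]
 [-0.27743143  0.65549808 -0.70239168  0.942
[... 940 characters left out ...]
4, 150.3]), (0.31, [249.2, 225.5])]
side thin_flat [(0.62, [283.8, 154.8]), (0.52, [258.9, 130.7])]
side thick_flat [(0.8, [310.3, 154.2]), (0.68, [286.0, 151.7])]
side taper []
side hinge_frame [(0.7, [266.8, 195.1]), (0.64, [247.9, 218.9]), (0.58, [252.1, 155.0]), (0.55, [186.9, 319.0])]
side near_bracket [(0.46, [265.6, 195.3])]
side gap_floor [(0.83, [263.9, 197.1])]
side flange_face [(0.6, [263.4, 188.2])]
side bin_side [(0.75, [261.9, 198.5]), (0.59, [226.8, 173.0])]
side bush [(0.89, [247.8, 222.7])]
wrist rack []
wrist thin_flat []
wrist thick_flat []
wrist taper []
wrist hinge_frame []
wrist near_bracket []
wrist gap_floor []
wrist flange_face []
wrist bin_side []
wrist bush []
1.65
```

View pics/scene0.png

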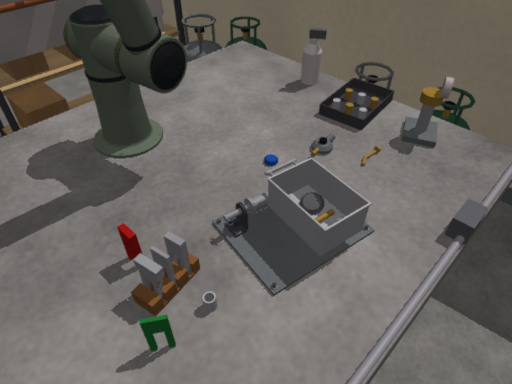

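View pics/side0.png

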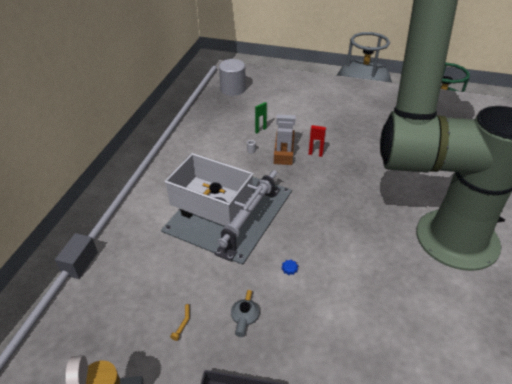

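View pics/wrist0.png

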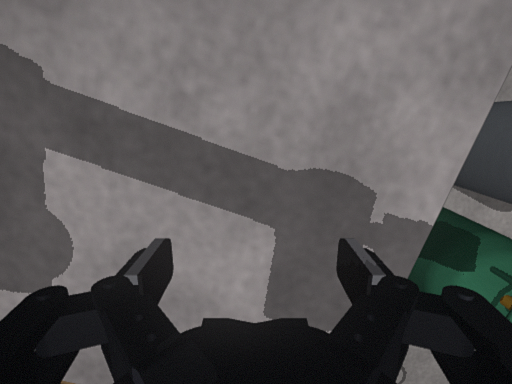

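Run:
```python
import cv2
a=cv2.imread("pics/scene0.png")[145:295,200:385]; cv2.imwrite("pics/sc1.png",cv2.resize(a,None,fx=4.3,fy=4,interpolation=2))
a=cv2.imread("pics/side0.png")[95:265,150:340]; cv2.imwrite("pics/sd1.png",cv2.resize(a,None,fx=4,fy=3.5,interpolation=2))
a=cv2.imread("pics/scene0.png")[215:365,95:235]; cv2.imwrite("pics/sc2.png",cv2.resize(a,None,fx=4,fy=4,interpolation=2))
```

```text
(no output)
```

View pics/sc1.png

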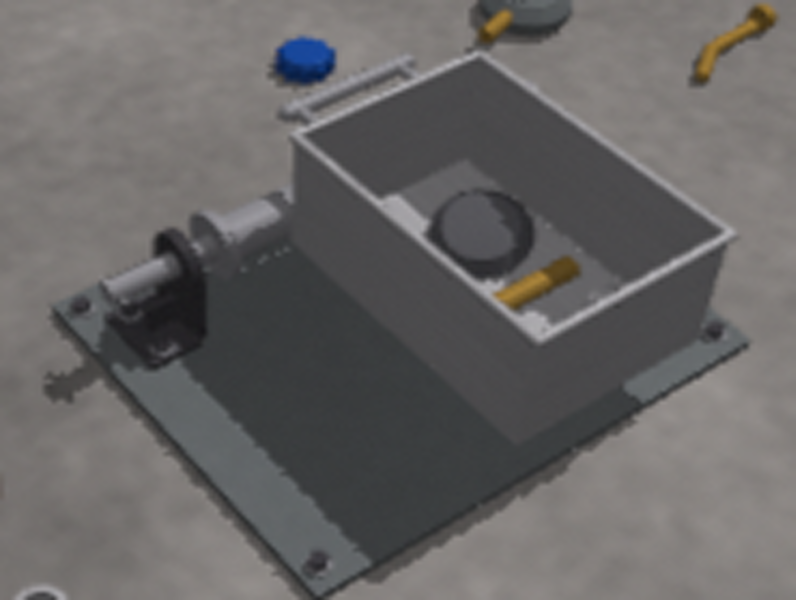

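View pics/sd1.png

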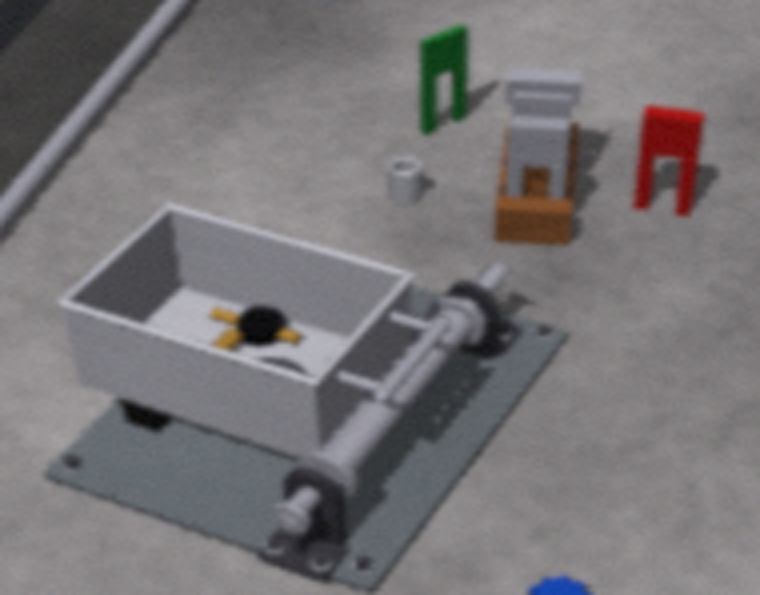

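View pics/sc2.png

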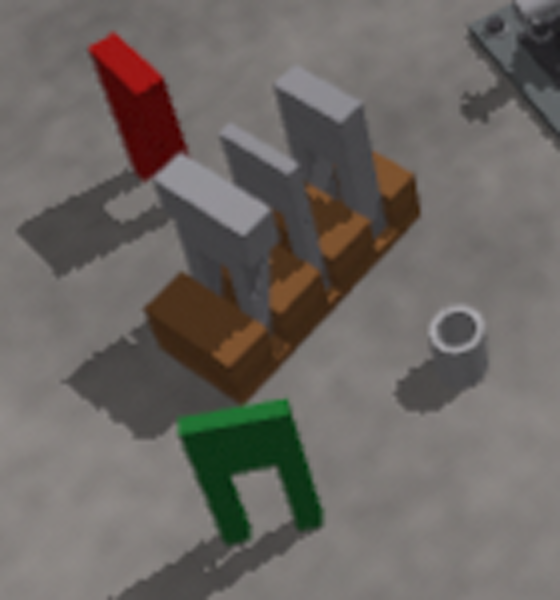

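```bash
cat > h.py <<'E'
from cell import *
import numpy as np, cv2
from scipy.optimize import least_squares
from scipy.spatial.transform import Rotation as R
def rz(a): c,s=np.cos(a),np.sin(a); return np.array([[c,-s,0],[s,c,0],[0,0,1]])
class Cam: pass
def cam(f,T=None):
    c=Cam(); c.K=(f["fx"],f["fy"],f["cx"],f["cy"]); c.T=np.array(f["cam_to_world"]) if T is None else T; return c
def tooltf(s):
    T=np.eye(4); T[:3,:3]=R.from_rotvec(s["eef_rot"]).as_matrix(); T[:3,3]=s["position"]; return T
def wrist(name=None):
    s=get_state(); f=grab_frame("wrist"); 
    if name: cv2.imwrite(name,f["img"][:,:,::-1])
    return f, cam(f,tooltf(s)@np.array(f["T_tool_cam"]))
def proj(c,p):
    p=np.atleast_2d(p); q=(p-c.T[:3,3])@c.T[:3,:3]
    return np.c_[c.K[0]*q[:,0]/q[:,2]+c.K[2], c.K[1]*q[:,1]/q[:,2]+c.K[3]]
def onplane(c,px,z):
    d=c.T[:3,:3]@np.array([(px[0]-c.K[2])/c.K[0],(px[1]-c.K[3])/c.K[1],1]); o=c.T[:3,3]
    return o+d*(z-o[2])/d[2]
def fitpose(obs,x0):
    # obs: list (cam,local pts,px)
    def r(v):
        return np.concatenate([(proj(c,np.array(P)@rz(v[2]).T+[v[0],v[1],0])-np.array(px)).ravel() for c,P,px in obs])
    s=least_squares(r,x0,loss="soft_l1"); return s.x, r(s.x)
def W(v,p): return rz(v[2])@np.array(p)+[v[0],v[1],0]
def rot(yaw): # tool down, tool x along world yaw
    x=np.array([np.cos(yaw),np.sin(yaw),0]); z=np.array([0,0,-1.]); y=np.cross(z,x)
    return R.from_matrix(np.c_[x,y,z]).as_rotvec()
E
cat > a.py <<'E'
from h import *
cs=cam(grab_frame("scene")); cd=cam(grab_frame("side"))
P=.001*np.array([[-55,-175,8],[200,-175,8],[200,135,8]]); ps=[[212.8,222],[274.4,293.5],[374,231.2]]
Q=.001*np.array([[-55,135,8],[200,135,8],[-55,-175,8]]); pd=[[243.8,263],[162,229.7],[291.8,190.7]]
for o in ([(cs,P,ps),(cd,Q,pd)],[(cs,P,ps)],[(cd,Q,pd)]):
    v,r=fitpose(o,[.5,-.2,.5]); print("frame",v.round(4),r.round(1))
P=.001*np.array([[30,-70,0],[30,70,0],[-30,-70,38],[30,70,38],[30,-70,38]]); ps=[[156.2,315.5],[198.75,268.75],[131.75,292.5],[199.5,260],[155.75,308.75]]
Q=.001*np.array([[30,70,0],[-30,70,0],[30,70,38],[-30,70,38]]); pd=[[274.25,163.6],[293,164.1],[274.25,153],[293,154.4]]
for o in ([(cs,P,ps),(cd,Q,pd)],[(cs,P,ps)]):
    v,r=fitpose(o,[.5,-.5,.5]); print("rack",v.round(4),r.round(1))
E
python3 a.py
```

```text
frame [ 0.5532  0.0985 -0.1792] [-1.9 -1.5 -0.3 -0.3 -0.  -3.3 -0.6 -0.7 -2.   0.  -0.9 -2.3]
frame [ 0.5588  0.0979 -0.1929] [-0.8 -0.9 -0.2  1.3  1.7 -1.1]
frame [ 0.549   0.1008 -0.1922] [ 0.   0.3 -0.9  0.1  1.  -1.2]
rack [ 0.5365 -0.2475  0.2271] [ 1.   1.4  0.3 -1.3 -0.8  0.8 -2.2 -2.9 -2.  -1.7 -1.1 -0.2 -1.  -0.1
 -0.8  1.  -0.4  0.2]
rack [ 0.5395 -0.2467  0.1871] [ 0.8  1.9  2.1  0.2 -0.2  0.4 -0.3 -1.4 -2.2 -1.2]
```

```bash
cat > b.py <<'E'
from h import *
F=[.553,.099,-.189]
p=W(F,[.04,-.10,.24])
for k in (0,np.pi): print(k, ik(p,rot(F[2]+k)))
for k in (0,np.pi): print(k, ik(W([.538,-.247,.2],[0,0,.2]),rot(.2+k)))
E
python3 b.py
```

```text
0 [-0.14042275  0.36452278 -0.11410279  1.09217076  0.          1.61937358]
3.141592653589793 [-0.14042275  0.36452278 -0.11410279  1.09217076  0.         -1.52221907]
0 [-5.55050925e-01  4.24818936e-01 -1.27574227e-01  1.01840316e+00
  4.44089210e-16  8.15745402e-01]
3.141592653589793 [-0.55505092  0.42481894 -0.12757423  1.01840316  0.         -2.32584725]
```

```bash
cat > c.py <<'E'
from h import *
F=[.553,.099,-.189]; K=[.538,-.247,.2]
movep(W(K,[0,-.0,.25]),rot(K[2])); 
f,c=wrist("pics/w1.png"); 
for o in ["rack","thin_flat","thick_flat","taper"]:
    print(o,[(round(d["score"],2),np.round(d["centre"],1)) for d in tip_of("wrist",o)][:3])
print(get_state()["clock"])
movep(W(F,[.04,-.10,.24]),rot(F[2])); 
f,c=wrist("pics/w2.png")
for o in ["near_bracket","gap_floor","flange_face","bin_side","bush"]:
    print(o,[(round(d["score"],2),np.round(d["centre"],1)) for d in tip_of("wrist",o)][:3])
print(get_state()["clock"],get_state()["position"])
E
python3 c.py
```

```text
rack [(0.95, array([253.8, 163.8]))]
thin_flat [(0.92, array([308.5, 238.3]))]
thick_flat [(0.93, array([253.6, 136.3])), (0.84, array([178.8, 160.7]))]
taper [(0.75, array([253.8, 137. ])), (0.56, array([254.5, 197.2]))]
3.7417
near_bracket [(0.86, array([221.8, 181.1]))]
gap_floor [(0.97, array([222.6, 161. ])), (0.24, array([244.7, 295.1]))]
flange_face [(0.95, array([220. , 178.1]))]
bin_side [(0.85, array([318.3, 140. ]))]
bush [(0.74, array([220.9, 160.5])), (0.7, array([222.8,  99.4]))]
5.0 [ 0.5736     -0.00780731  0.2400127 ]
```

View pics/w1.png

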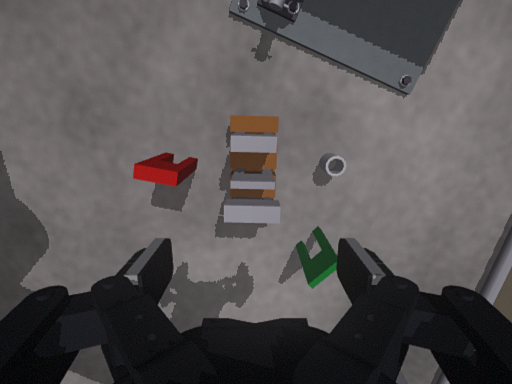

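View pics/w2.png

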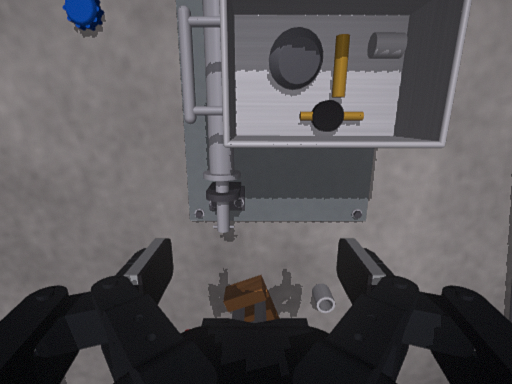

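Run:
```python
import cv2
a=cv2.imread("pics/w2.png")[130:245,175:385]; cv2.imwrite("pics/w2c.png",cv2.resize(a[:,:],None,fx=3.8,fy=5,interpolation=2))
a=cv2.imread("pics/w2.png")[155:240,180:260]; cv2.imwrite("pics/w2d.png",cv2.resize(a,None,fx=7,fy=7,interpolation=2))
a=cv2.imread("pics/w1.png")[105:235,210:300]; cv2.imwrite("pics/w1c.png",cv2.resize(a,None,fx=4.5,fy=4.5,interpolation=2))
```

```text
(no output)
```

View pics/w2d.png

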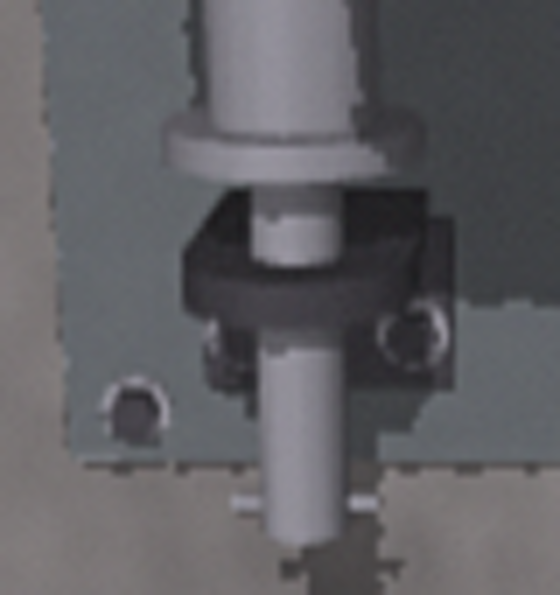

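View pics/w1c.png

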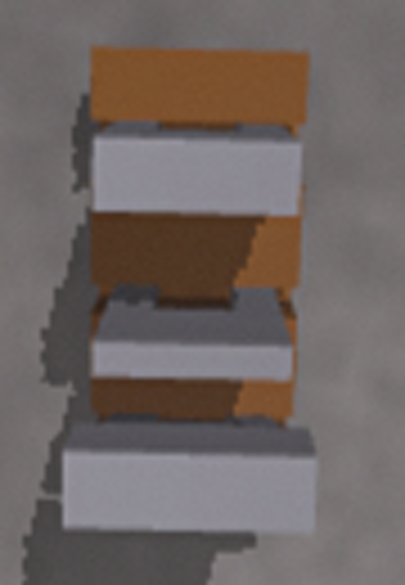

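View pics/w2c.png

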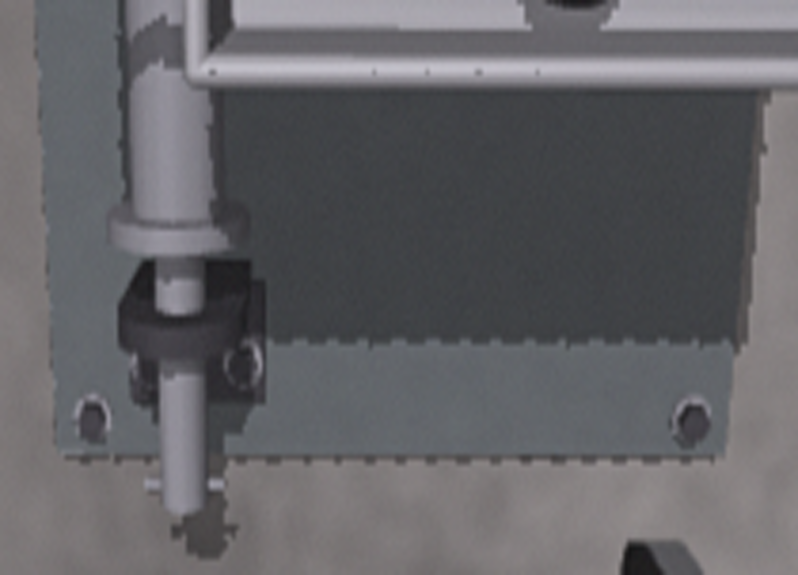

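```bash
cat > d.py <<'E'
from h import *
f,c=wrist()
P=.001*np.array([[-55,-175,8],[200,-175,8]]); px=[[190,220.4],[365,221.2]]
v,r=fitpose([(c,P,px)],[.55,.1,-.19]); print(v.round(4),r.round(2))
np.save("F.npy",v)
for y in (-106,-109,-112,-115,-118):
    print(y,[proj(c,W(v,np.array(p)*.001))[0].round(1) for p in ([0,y,8],[0,y,68],[0,y,80],[0,y-8,80])])
for d in (9,11,13,15): print(d,[proj(c,W(v,np.array(p)*.001))[0].round(1) for p in ([0,-90-d,82],[0,-90-d,60],[14,-45-d,135],[204,-45-d,135])])
E
python3 d.py
```

```text
[ 0.5569  0.0981 -0.1946] [-0.81  0.04  0.82  0.08]
-106 [array([226.3, 173.5]), array([221.3, 183.3]), array([220. , 185.7]), array([220.2, 192.6])]
-109 [array([226.3, 175.7]), array([221.3, 185.8]), array([220.1, 188.3]), array([220.3, 195.2])]
-112 [array([226.4, 177.8]), array([221.4, 188.3]), array([220.2, 190.9]), array([220.4, 197.7])]
-115 [array([226.4, 179.9]), array([221.5, 190.8]), array([220.2, 193.5]), array([220.4, 200.2])]
-118 [array([226.5, 182. ]), array([221.5, 193.3]), array([220.3, 196. ]), array([220.5, 202.7])]
9 [array([219.6, 180. ]), array([221.9, 176.1]), array([226.8, 143. ]), array([441.8, 144.1])]
11 [array([219.7, 181.8]), array([221.9, 177.7]), array([226.8, 145.3]), array([441.4, 146.4])]
13 [array([219.7, 183.5]), array([222. , 179.4]), array([226.9, 147.6]), array([441. , 148.7])]
15 [array([219.8, 185.3]), array([222., 181.]), array([226.9, 149.8]), array([440.6, 151. ])]
```

```bash
cat > e.py <<'E'
from h import *
F=np.load("F.npy"); r=rot(F[2])
fr=lambda: (rz(F[2]).T@(get_state()["position"]-[F[0],F[1],0])*1000).round(1)
grab(30)
movep(W(F,[.10,-.10,.16]),r)
move_l(W(F,[.10,-.10,.088]),.2)
print(fr())
t=move_l(W(F,[.10,-.074,.088]),.06,until_force=12); print(t,fr(),get_state()["contact_force"])
if not t:
    t=move_l(W(F,[.10,-.045,.088]),.025,until_force=12); print(t,fr(),get_state()["contact_force"],get_state()["clock"])
f,c=wrist("pics/w3.png")
E
python3 e.py
```

```text
[100.4 -99.8  90. ]
False [ 99.9 -73.6  88. ] [ 0.18689535 -0.99188523 -0.069977  ]
True [ 99.8 -58.1  87.7] [ 0.01162242 -2.41848825  0.51712032] 8.1583
```

View pics/w3.png

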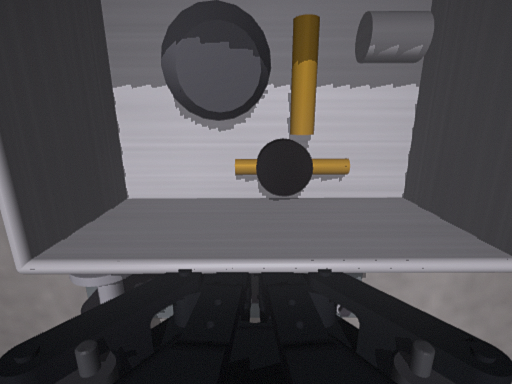

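```bash
cat > e2.py <<'E'
from h import *
F=np.load("F.npy"); r=rot(F[2])
fr=lambda: (rz(F[2]).T@(get_state()["position"]-[F[0],F[1],0])*1000).round(1)
t=move_l(W(F,[.10,-.040,.088]),.015,until_force=15); s=get_state();print(t,fr(),s["contact_force"])
move_l(W(F,[.10,-.08,.088]),.15)
move_l(W(F,[.10,-.09,.24]),.3)
let_go()
movep(W(F,[.03,-.13,.17]),r)
f,c=wrist("pics/w4.png")
for o in ["near_bracket","gap_floor","flange_face"]:
    print(o,[(round(d["score"],2),np.round(d["centre"],1)) for d in tip_of("wrist",o)][:3])
print(get_state()["clock"])
P=np.array([[-55,-175,8],[0,-90,8],[0,-110,8],[0,-117,8],[0,-90,82],[0,-90,60],[0,-110,68],[0,-117,68],[0,-125,80]])
for p,q in zip(P,proj(c,[W(F,p*.001) for p in P])): print(p,q.round(1))
a=f["img"][:,:,::-1][20:270,140:330]; cv2.imwrite("pics/w4c.png",cv2.resize(a,None,fx=3,fy=2.4,interpolation=2))
E
python3 e2.py
```

```text
True [ 99.2 -58.6  86.9] [-0.90462959 -1.97275854  1.25707428]
near_bracket [(0.65, array([223.8, 173.6]))]
gap_floor [(0.61, array([224.4, 142.1]))]
flange_face [(0.86, array([218.9, 151.2]))]
11.2083
[ -55 -175    8] [180.5 218.3]
[  0 -90   8] [225.6 144.7]
[   0 -110    8] [226.1 163. ]
[   0 -117    8] [226.2 169.3]
[  0 -90  82] [216.6 152.7]
[  0 -90  60] [219.8 149.9]
[   0 -110   68] [219.5 173.3]
[   0 -117   68] [219.7 180.9]
[   0 -125   80] [218.4 192.9]
```

View pics/w4.png

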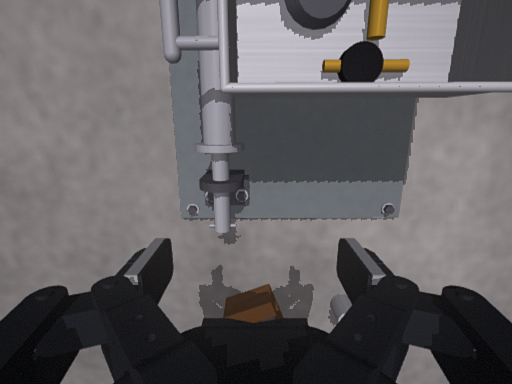

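View pics/w4c.png

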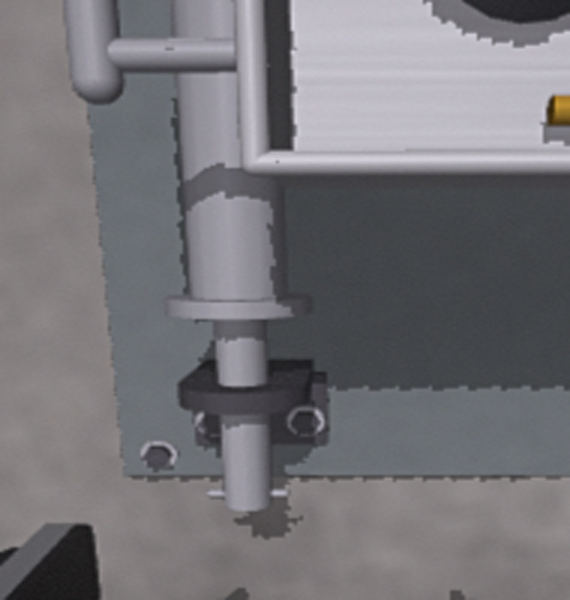

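```bash
cat > g.py <<'E'
from h import *
F=np.load("F.npy"); K=[.538,-.247,.2]
f=grab_frame("wrist")
T=np.eye(4); T[:3,:3]=R.from_rotvec(rot(K[2])).as_matrix(); T[:3,3]=W(K,[0,0,.25])
c=cam(f,T@np.array(f["T_tool_cam"]))
def box(x,y0,y1,z): return .001*np.array([[-x,y1,z],[x,y1,z],[x,y0,z],[-x,y0,z]])
o={"rack":(.001*np.array([[-30,70,38],[30,70,38]]),[[230.4,115.4],[278.4,116.6]]),
"thick":(box(23,-8,8,114),[[230.7,135.7],[277.1,136.1],[276.7,152.3],[231.6,152.1]]),
"thin":(box(23,-4,4,114),[[230.7,181.2],[274.9,181.2],[274.9,189],[230.7,188.6]]),
"taper":(box(30,-1.5,17.5,114),[[223.8,205.7],[280.2,206.6],[280,223],[224.4,222.3]])}
for n,(P,px) in o.items():
    v,r=fitpose([(c,P,px)],K); print(n,v.round(4),r.round(1), (rz(K[2]).T@(W(v,[0,0,0])-[K[0],K[1],0])*1000).round(1))
P=o["rack"][0]; 
Y=lambda P,y:P+[0,y,0]
v,r=fitpose([(c,P,o["rack"][1]),(c,Y(o["thick"][0],.042),o["thick"][1]),(c,o["thin"][0],o["thin"][1])],K); print("all",v.round(4),r.round(1))
np.save("K.npy",v)
print("taper in rack", (rz(v[2]).T@(W(fitpose([(c,)+o["taper"]],K)[0],[0,0,0])-[v[0],v[1],0])*1000).round(1))
E
python3 g.py
```

```text
rack [ 0.5379 -0.2462  0.1774] [-0.3 -0.   0.3  0. ] [0.1 0.8 0. ]
thick [ 0.5306 -0.2044  0.1969] [ 0.   0.1  0.3 -0.1  0.2  0.  -0.6  0. ] [ 1.3 43.2  0. ]
thin [ 0.5378 -0.2456  0.1967] [-0.2 -0.1  0.2  0.1  0.  -0.1 -0.1  0.1] [0.  1.4 0. ]
taper [ 0.5449 -0.2852  0.1884] [ 0.  -0.1  0.4 -0.3 -0.1  0.2 -0.3  0.2] [ -0.8 -38.8   0. ]
all [ 0.5381 -0.2457  0.1835] [-0.5 -0.2  0.2 -0.5 -0.1 -0.3  0.1  0.2 -0.1  0.3 -0.9 -0.3  0.1 -0.2
  0.5  0.6  0.2  0.3  0.2 -0. ]
taper in rack [ -0.5 -40.    0. ]
```

```bash
cat > i.py <<'E'
from h import *
F=np.load("F.npy"); F=np.r_[W(F,[.0005,0,0])[:2],F[2]]; np.save("F2.npy",F)
yk=.19
p=np.array([.5306,-.2044,0])
movep(p+[0,0,.17],rot(yk))
t=move_l(p+[0,0,.084],.15,until_force=10); print(t)
grab(70); print(get_state()["finger_gap"],get_state()["position"].round(4))
f,c=wrist("pics/w5.png")
move_l(p+[0,0,.22],.15)
print(get_state()["contact_force"],get_state()["finger_gap"])
movep(W(F,[0,-.105,.20]),rot(F[2]))
f,c=wrist("pics/w6.png"); print(get_state()["clock"])
E
python3 i.py
```

```text
False
0.5247787675217807 [ 0.5307 -0.2049  0.0851]
[-0.42131882 -0.71456714 -3.21900859] 0.5267187897330292
15.1417
```

View pics/w5.png

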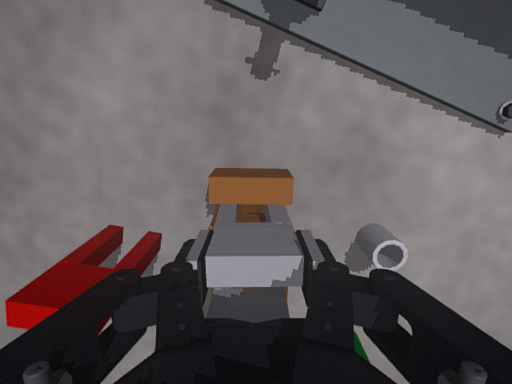

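View pics/w6.png

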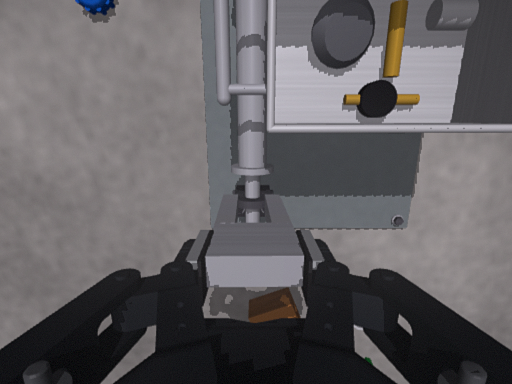

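Run:
```python
import cv2
a=cv2.imread("pics/w6.png")[140:300,180:330]; cv2.imwrite("pics/w6c.png",cv2.resize(a,None,fx=5,fy=3.7,interpolation=2))
```

```text
(no output)
```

View pics/w6c.png

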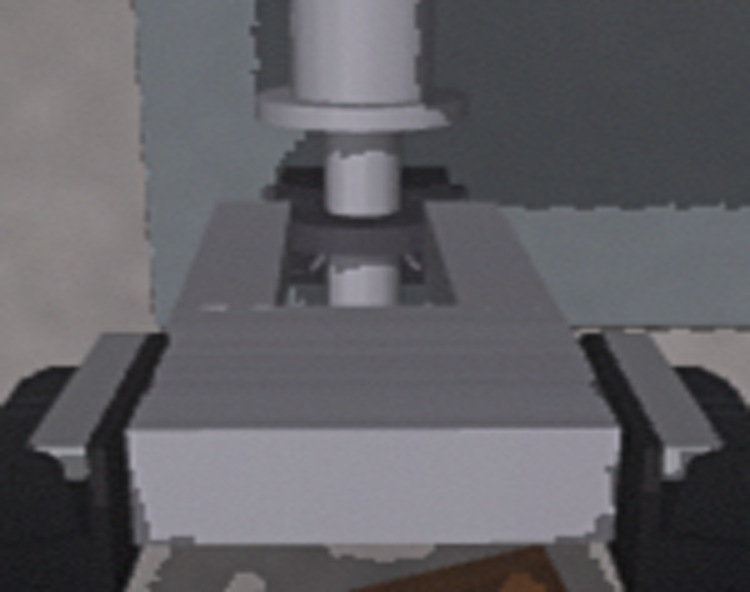

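```bash
cat > j.py <<'E'
from h import *
F=np.load("F2.npy")
fr=lambda: (rz(F[2]).T@(get_state()["position"]-[F[0],F[1],0])*1000).round(1)
t=move_l(W(F,[0.0003,-.105,.110]),.12,until_force=8); print(t,fr())
if not t:
    t=move_l(W(F,[0.0003,-.105,.087]),.05,until_force=8); print(t,fr(),get_state()["contact_force"])
    t=move_l(W(F,[0.0003,-.116,.087]),.02,until_force=6); print(t,fr(),get_state()["contact_force"])
f,c=wrist("pics/w7.png"); print(get_state()["clock"])
E
python3 j.py
```

```text
False [   1.  -105.2  110.6]
False [ 1.00e-01 -1.05e+02  8.67e+01] [-0.8416917  -0.33686641 -3.13048966]
True [   0.  -108.5   86.8] [ 0.94115322  1.89268038 -2.98262094]
17.0667
```

View pics/w7.png

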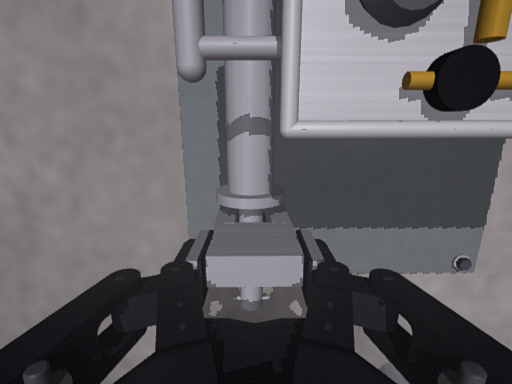

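```bash
cat > k.py <<'E'
from h import *
F=np.load("F2.npy")
fr=lambda: (rz(F[2]).T@(get_state()["position"]-[F[0],F[1],0])*1000).round(1)
t=move_l(W(F,[0.0,-.1085,.082]),.02,until_force=6); print(t,fr(),get_state()["contact_force"])
let_go(); print(fr(),get_state()["contact_force"])
move_l(W(F,[0.0,-.1085,.20]),.2)
movep(W(F,[.0,-.13,.2]),rot(F[2]))
f,c=wrist("pics/w8.png"); print(get_state()["clock"])
a=f["img"][:,:,::-1][110:260,180:330]; cv2.imwrite("pics/w8c.png",cv2.resize(a,None,fx=5,fy=4,interpolation=2))
P=.001*np.array([[-23,-100.5,114],[23,-100.5,114],[23,-116.5,114],[-23,-116.5,114]])
print(proj(c,[W(F,p) for p in P]).round(1))
f=grab_frame("side"); cv2.imwrite("pics/s8.png",cv2.resize(f["img"][95:265,150:340,::-1],None,fx=4,fy=3.5,interpolation=2))
E
python3 k.py
```

```text
True [  -0.4 -108.3   85.2] [-2.37491539  0.37160208  6.99622577]
[  -1.2 -108.1   84.1] [-0.47515846  0.36392708  0.13417021]
18.7833
[[226.3 165.7]
 [282.  165.8]
 [281.5 184.6]
 [226.8 184.6]]
```

View pics/w8c.png

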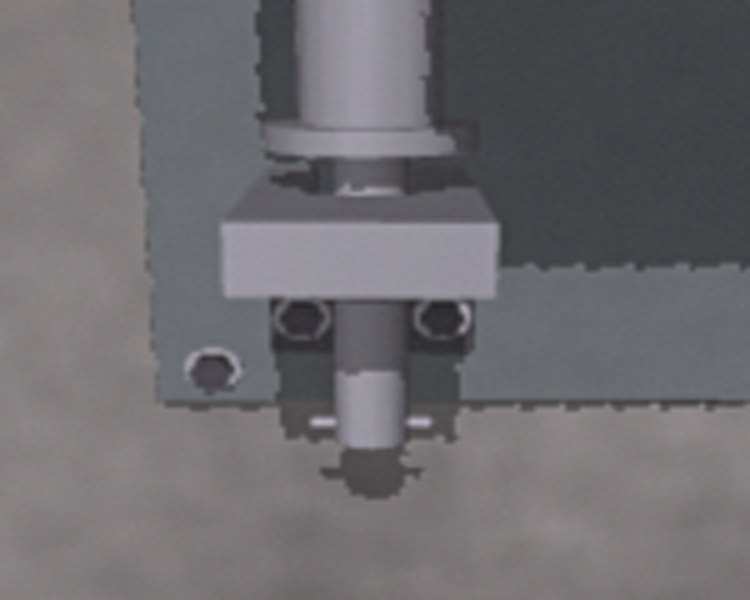

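View pics/s8.png

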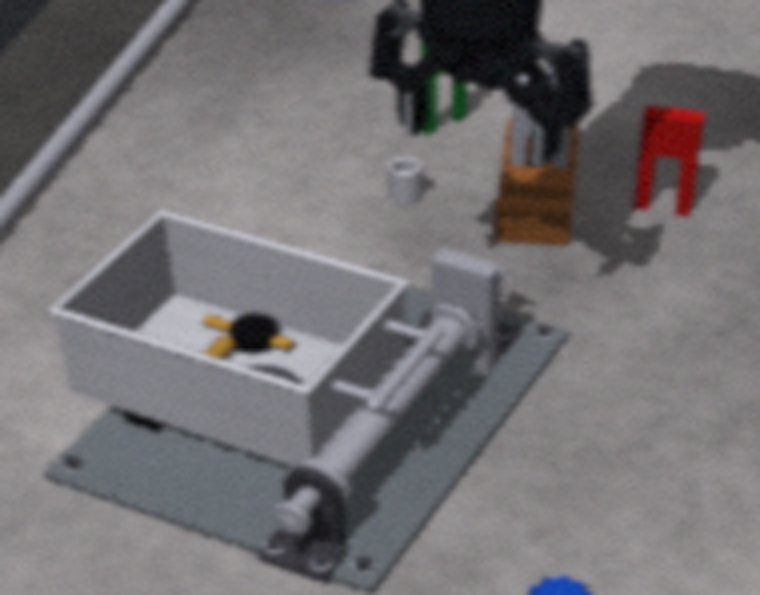

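```bash
cat > l.py <<'E'
from h import *
F=np.load("F2.npy"); yk=.189
p=np.array([.5449,-.2852,0])+rz(yk)@np.array([0,.008,0])
movep(p+[0,0,.18],rot(yk))
t=move_l(p+[0,0,.080],.15,until_force=10); print(t)
grab(110); print(get_state()["finger_gap"],get_state()["position"].round(4),p)
f,c=wrist("pics/w9.png")
move_l(p+[0,0,.22],.15)
print(get_state()["contact_force"],get_state()["finger_gap"])
movep(W(F,[0,-.098+.008,.20]),rot(F[2]))
f,c=wrist("pics/w10.png"); print(get_state()["clock"])
a=f["img"][:,:,::-1][130:300,180:330]; cv2.imwrite("pics/w10c.png",cv2.resize(a,None,fx=5,fy=3.5,interpolation=2))
f=grab_frame("side"); cv2.imwrite("pics/s10.png",cv2.resize(f["img"][65:265,150:340,::-1],None,fx=4,fy=3,interpolation=2))
E
python3 l.py
```

```text
False
0.6816931047556536 [ 0.5438 -0.278   0.0819] [ 0.54339699 -0.27734246  0.        ]
[ 0.0318364   1.09330052 -2.95484317] 0.6793947323270266
23.2917
```

View pics/w9.png

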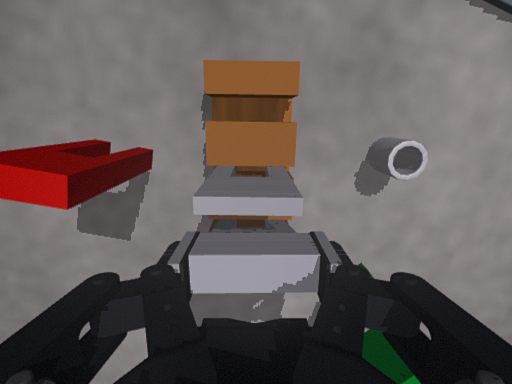

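View pics/w10c.png

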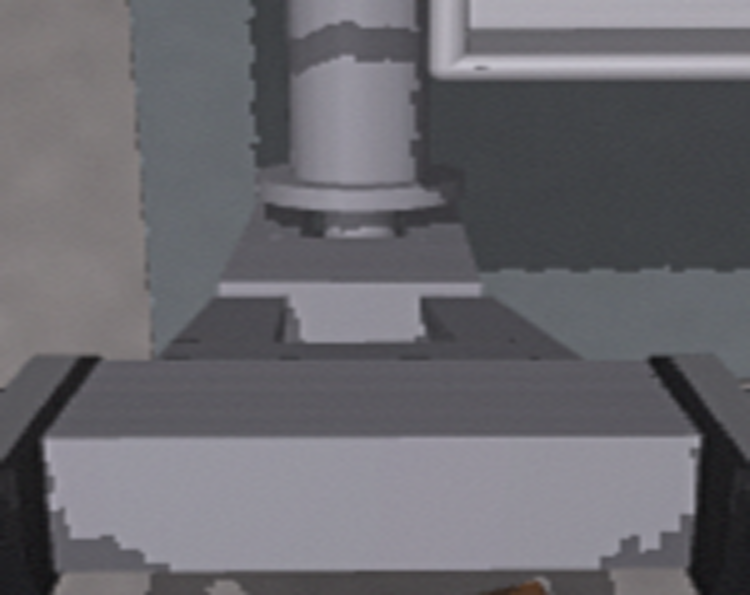

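View pics/s10.png

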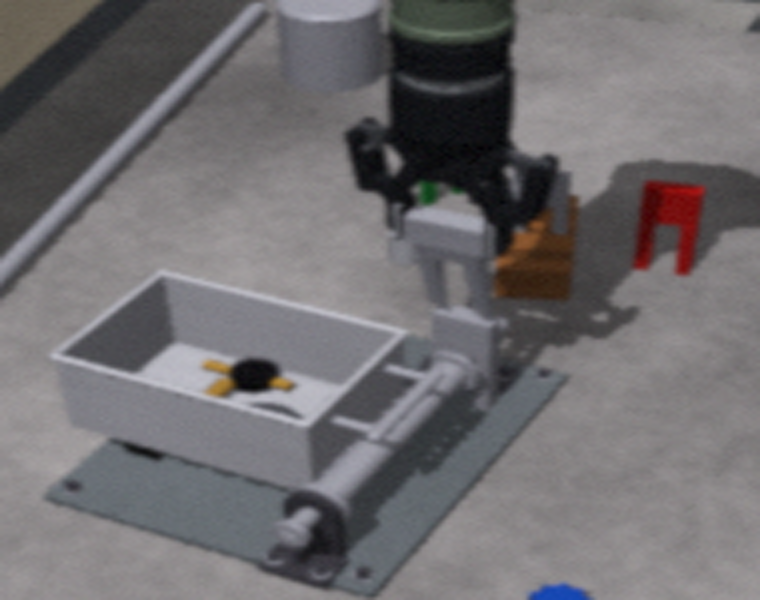

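```bash
cat > m.py <<'E'
from h import *
F=np.load("F2.npy")
fr=lambda: (rz(F[2]).T@(get_state()["position"]-[F[0],F[1],0])*1000).round(1)
f,c=wrist(); print(fr())
z=get_state()["position"][2]-.0819+.114
for y in (-.0818,-.0798,-.0778): print(y,proj(c,[W(F,[-.03,y,z]),W(F,[.03,y,z]),W(F,[0,y-.019,z])]).round(1).tolist())
print("feet",proj(c,[W(F,[0,-.0958,z-.106]),W(F,[-.023,-.0958,z-.106])]).round(1).tolist(), "flat",proj(c,[W(F,[0,-.1005,.114])]).round(1))
E
python3 m.py
```

```text
[  0.6 -91.1 200. ]
-0.0818 [[180.9, 255.9], [317.4, 255.8], [249.4, 293.4]]
-0.0798 [[180.6, 251.7], [317.7, 251.6], [249.4, 289.6]]
-0.0778 [[180.2, 247.5], [318.0, 247.5], [249.4, 285.7]]
feet [[251.5, 209.6], [223.6, 209.6]] flat [[251.7 210.4]]
```

```bash
cat > n.py <<'E'
from h import *
F=np.load("F2.npy")
fr=lambda: (rz(F[2]).T@(get_state()["position"]-[F[0],F[1],0])*1000).round(1)
move_l(W(F,[0,-.087,.192]),.05); sleep(.2)
print(fr(),get_state()["contact_force"],get_state()["wrist_torque"])
f,c=wrist("pics/w11.png"); print(fr(),get_state()["clock"])
a=f["img"][:,:,::-1][160:280,200:310]; cv2.imwrite("pics/w11c.png",cv2.resize(a,None,fx=7,fy=5,interpolation=2))
z=get_state()["position"][2]-.0819+.008; y=fr()[1]/1000-.0073
for dy in (-.002,0,.002): print(dy,"feet+y",proj(c,[W(F,[-.023,y+dy+.0015,z]),W(F,[-.011,y+dy+.0015,z])]).round(1).tolist(),
 "head+y edge", proj(c,[W(F,[-.03,y+dy+.0175,z+.106])]).round(1),"head bottom",proj(c,[W(F,[-.03,y+dy+.0175,z+.08])]).round(1))
print("flat",proj(c,[W(F,[0,-.1005,.114])]).round(1))
E
python3 n.py
```

```text
[ 1.000e-01 -8.700e+01  1.921e+02] [ 0.68461037 -0.38451422 -2.15661675] [ 0.00881857  0.0006647  -0.00708721]
[ 1.000e-01 -8.700e+01  1.921e+02] 23.9667
-0.002 feet+y [[224.4, 213.2], [238.9, 213.2]] head+y edge [[182.5 258.1]] head bottom [[194.7 234.3]]
0 feet+y [[224.4, 210.9], [238.9, 210.9]] head+y edge [[182.1 253.9]] head bottom [[194.5 230.8]]
0.002 feet+y [[224.3, 208.6], [238.9, 208.6]] head+y edge [[181.8 249.8]] head bottom [[194.3 227.2]]
flat [[252.3 218. ]]
```

View pics/w11c.png

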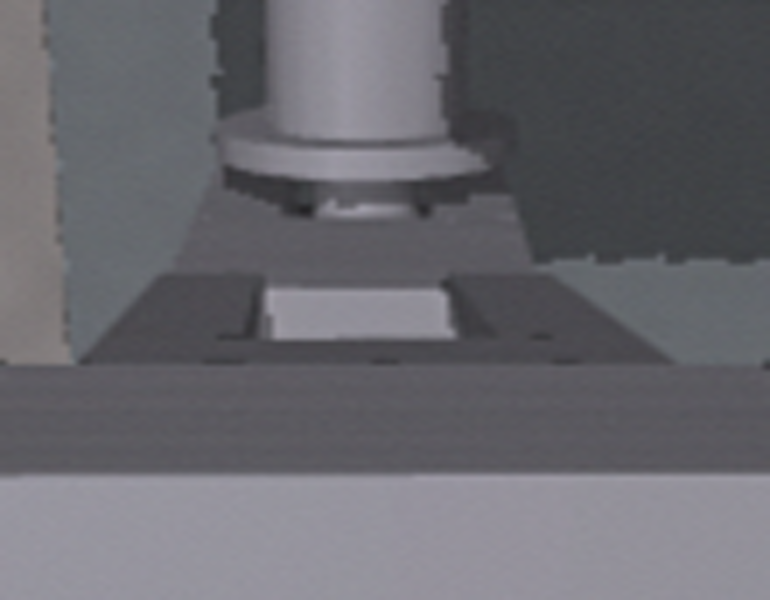

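```bash
cat > o.py <<'E'
from h import *
F=np.load("F2.npy"); f=grab_frame("wrist")
for ty in (-.105,-.106):
    T=np.eye(4); T[:3,:3]=R.from_rotvec(rot(F[2])).as_matrix(); T[:3,3]=W(F,[0,ty,.2])
    c=cam(f,T@np.array(f["T_tool_cam"]))
    print(proj(c,[W(F,[-.023,ty+.008,.1229]),W(F,[-.023,ty+.008,.2289]),W(F,[.0,ty-.008,.2289])]).round(1).tolist(),
      "flange",proj(c,[W(F,[0,-.09,.082]),W(F,[0,-.1165,.068])]).round(1).tolist())
E
python3 o.py
```

```text
[[224.4, 193.7], [199.9, 255.0], [250.9, 286.0]] flange [[252.7, 175.6], [252.7, 198.1]]
[[224.4, 193.7], [199.9, 255.0], [250.9, 286.0]] flange [[252.7, 174.5], [252.7, 197.2]]
```

```bash
cat > q.py <<'E'
from h import *
F=np.load("F2.npy")
fr=lambda: (rz(F[2]).T@(get_state()["position"]-[F[0],F[1],0])*1000).round(1)
ax=rz(F[2])@np.array([1,0,0])
rr=(R.from_rotvec(ax*.02)*R.from_rotvec(rot(F[2]))).as_rotvec(); np.save("rr.npy",rr)
move_l(W(F,[0,-.088,.19]),.05,rot=rr)
t=move_l(W(F,[0,-.088,.15]),.08,until_force=6); print(t,fr(),get_state()["contact_force"])
f,c=wrist("pics/w12.png")
if not t:
    t=move_l(W(F,[0,-.088,.100]),.03,until_force=8); s=get_state();print(t,fr(),rz(F[2]).T@s["contact_force"],s["finger_gap"])
f,c=wrist("pics/w13.png"); print(get_state()["clock"])
f=grab_frame("side"); cv2.imwrite("pics/s13.png",cv2.resize(f["img"][65:265,150:340,::-1],None,fx=4,fy=3,interpolation=2))
E
python3 q.py
```

```text
False [ 1.000e-01 -8.800e+01  1.501e+02] [ 0.70728554  0.7031458  -2.07634006]
True [ -0.  -89.9 112.8] [ 2.13162352 -2.66060175 -2.92593057] 0.6816835627567371
26.1583
```

View pics/w13.png

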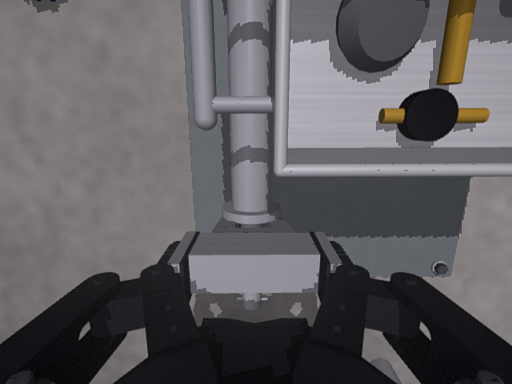

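View pics/s13.png

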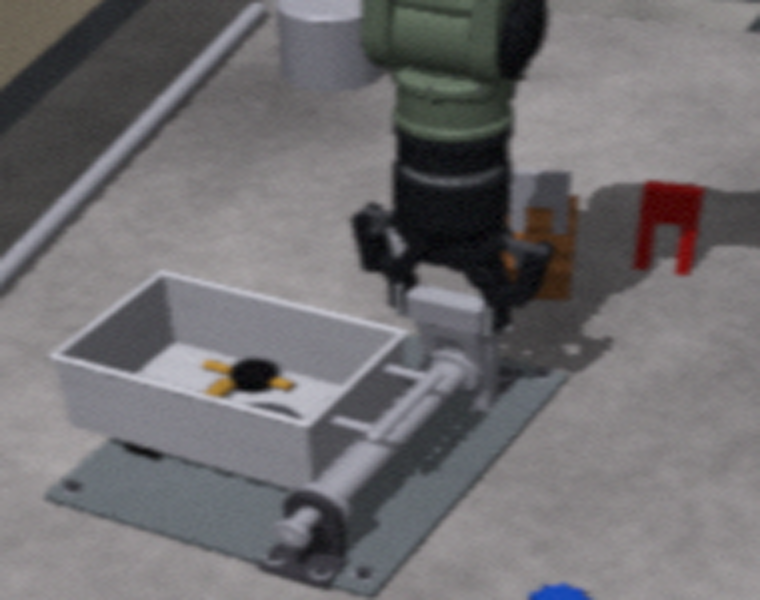

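```bash
cat > r.py <<'E'
from h import *
F=np.load("F2.npy")
fr=lambda: (rz(F[2]).T@(get_state()["position"]-[F[0],F[1],0])*1000).round(1)
def show(t): s=get_state();print(t,fr(),(rz(F[2]).T@s["contact_force"]).round(1),s["wrist_torque"].round(2),round(s["clock"],2))
z=fr()[2]/1000
show(move_l(W(F,[0,-.095,z]),.02,until_force=6))
y=fr()[1]/1000
show(move_l(W(F,[0,y,z-.02]),.02,until_force=15))
sleep(.3); show(0)
E
python3 r.py
```

```text
True [ -0.2 -90.8 112.5] [0.2 1.9 1.1] [ 0.62 -0.3   0.06] 26.44
True [ 1.000e-01 -9.090e+01  1.087e+02] [-0.  -1.3  2.6] [ 0.13 -0.13  0.25] 26.88
0 [ 1.000e-01 -9.080e+01  1.087e+02] [ 0.6 -1.6  1.5] [-0.14 -0.14  0.24] 27.18
```

```bash
cat > u.py <<'E'
from h import *
F=np.load("F2.npy")
fr=lambda: (rz(F[2]).T@(get_state()["position"]-[F[0],F[1],0])*1000).round(1)
def show(t):
    s=get_state();q=(rz(F[2]).T@s["contact_force"]).round(1);print(t,fr(),q,s["wrist_torque"].round(2),round(s["clock"],2)); return q
y,z=-.0908,.1087
for i in range(12):
    z-=.001
    move_l(W(F,[0,y,z]),.02); sleep(.1)
    q=show((round(y,4),round(z,4)))
    if q[2]>20: break
    if abs(q[1])>25: break
E
python3 u.py
```

```text
(-0.0908, 0.1077) [ 1.000e-01 -9.090e+01  1.084e+02] [-0.2 -0.9  7.6] [0.05 0.37 0.25] 27.52
(-0.0908, 0.1067) [  0.2 -90.9 108.2] [-3.  -2.2 13. ] [0.11 0.87 0.29] 27.88
(-0.0908, 0.1057) [  0.3 -90.9 107.8] [-3.9 -2.3 17.6] [0.14 1.23 0.32] 28.23
(-0.0908, 0.1047) [  0.4 -90.9 107.3] [-6.2 -2.7 22.9] [0.12 1.49 0.29] 28.57
```

```bash
cat > v.py <<'E'
from h import *
f,c=wrist("pics/w14.png")
a=f["img"][:,:,::-1][170:320,160:350]; cv2.imwrite("pics/w14c.png",cv2.resize(a,None,fx=4.2,fy=4,interpolation=2))
f=grab_frame("side"); cv2.imwrite("pics/s14.png",cv2.resize(f["img"][125:225,200:310,::-1],None,fx=7,fy=6,interpolation=2))
f=grab_frame("scene"); cv2.imwrite("pics/c14.png",cv2.resize(f["img"][145:245,200:330,::-1],None,fx=6,fy=6,interpolation=2))
E
python3 v.py
```

```text
(no output)
```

View pics/w14c.png

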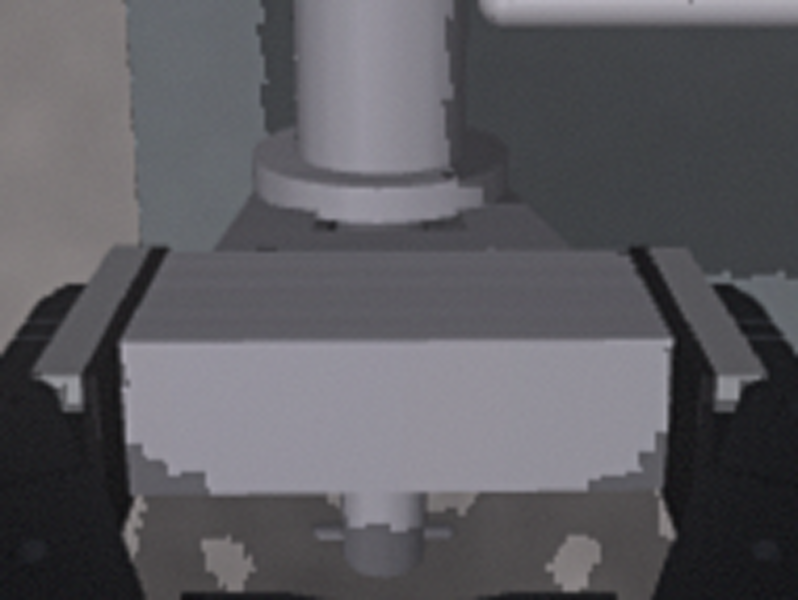

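View pics/s14.png

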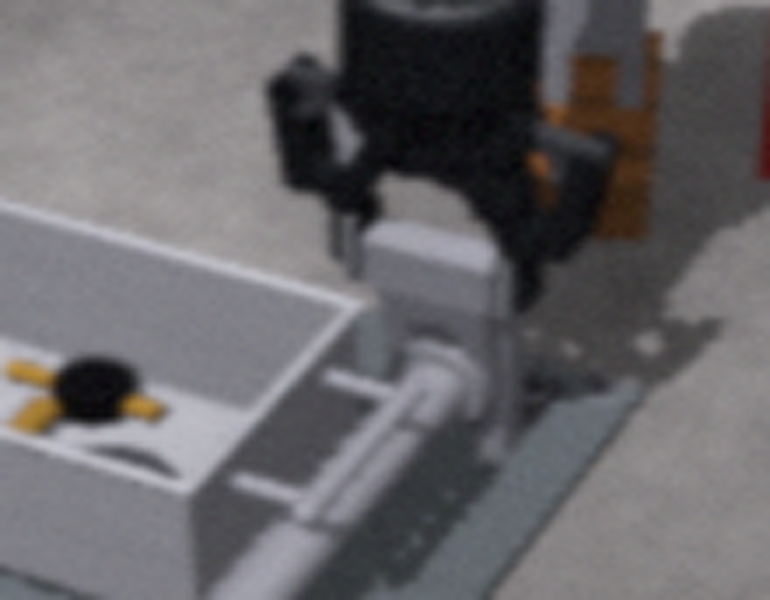

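View pics/c14.png

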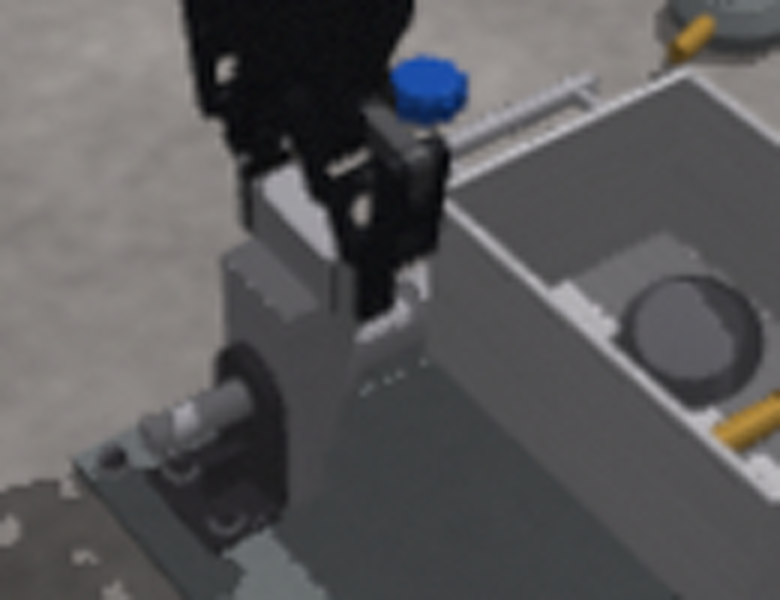

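```bash
cat > x.py <<'E'
from h import *
F=np.load("F2.npy")
fr=lambda: (rz(F[2]).T@(get_state()["position"]-[F[0],F[1],0])*1000).round(2)
def show(t):
    s=get_state();q=(rz(F[2]).T@s["contact_force"]).round(1);print(t,fr(),q,s["wrist_torque"].round(2),round(s["finger_gap"],3),round(s["clock"],2)); return q
y,z=-.0908,.1047
for dy,dz in ((.0008,0),(.0008,0),(0,.0008),(0,.0008)):
    y-=dy; z-=dz
    move_l(W(F,[0.0003,y,z]),.02); sleep(.15)
    q=show((round(y,4),round(z,4)))
for i in range(3): sleep(.4); show("hold")
E
python3 x.py
```

```text
(-0.0916, 0.1047) [  0.43 -90.93 107.29] [-6.4  0.5 23.3] [0.56 1.5  0.29] 0.683 29.12
(-0.0924, 0.1047) [  0.44 -90.96 107.3 ] [-6.7  2.5 22.2] [0.95 1.38 0.3 ] 0.688 29.52
(-0.0924, 0.1039) [  0.55 -90.95 106.99] [-6.6  2.9 26.6] [1.   1.73 0.35] 0.683 29.93
(-0.0924, 0.1031) [  0.62 -90.99 106.62] [-8.5  1.6 29. ] [0.99 1.95 0.41] 0.683 30.32
hold [  0.62 -90.96 106.62] [-7.4  1.6 29.1] [0.96 1.97 0.38] 0.681 30.73
hold [  0.65 -90.99 106.63] [-8.4  2.2 29.5] [1.02 1.93 0.36] 0.684 31.12
hold [  0.67 -90.99 106.64] [-8.   1.8 29.1] [1.   2.   0.45] 0.682 31.52
```

```bash
cat > y.py <<'E'
from h import *
F=np.load("F2.npy")
fr=lambda: (rz(F[2]).T@(get_state()["position"]-[F[0],F[1],0])*1000).round(2)
def show(t):
    s=get_state();q=(rz(F[2]).T@s["contact_force"]).round(1);print(t,fr(),q,s["wrist_torque"].round(2),round(s["finger_gap"],3),round(s["clock"],2)); return q
move_l(W(F,[-.0005,-.0924,.1031]),.02); sleep(.3); show("x")
f=grab_frame("side"); cv2.imwrite("pics/s15.png",cv2.resize(f["img"][65:265,150:340,::-1],None,fx=4,fy=3,interpolation=2))
f=grab_frame("scene"); cv2.imwrite("pics/c15.png",cv2.resize(f["img"][145:295,120:385,::-1],None,fx=3,fy=3,interpolation=2))
for i in range(2): sleep(.5); show("hold")
E
python3 y.py
```

```text
x [  0.59 -91.01 106.62] [-5.9  1.2 26.5] [0.96 1.58 0.43] 0.687 32.08
hold [  0.59 -90.97 106.61] [-5.6  2.  27.7] [0.96 1.61 0.42] 0.686 32.67
hold [  0.59 -90.99 106.6 ] [-5.5  2.3 27.2] [0.94 1.56 0.44] 0.685 33.17
```

View pics/s15.png

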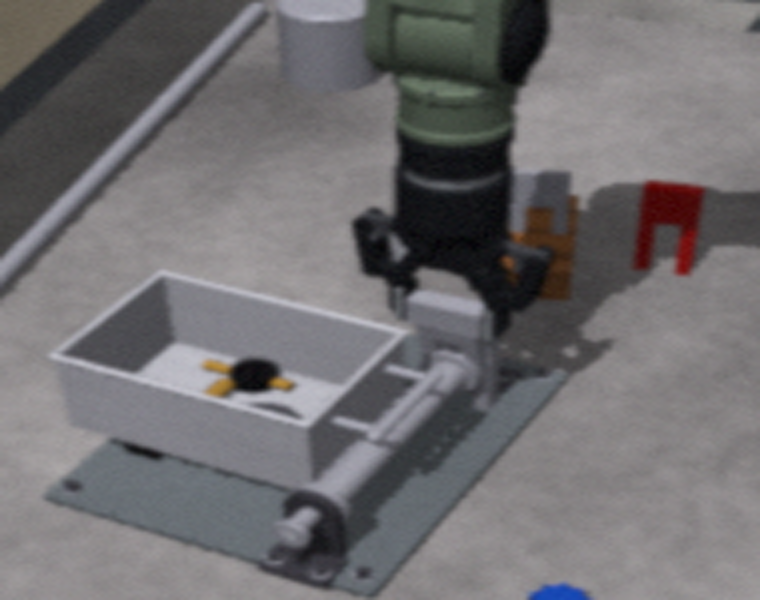

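View pics/c15.png

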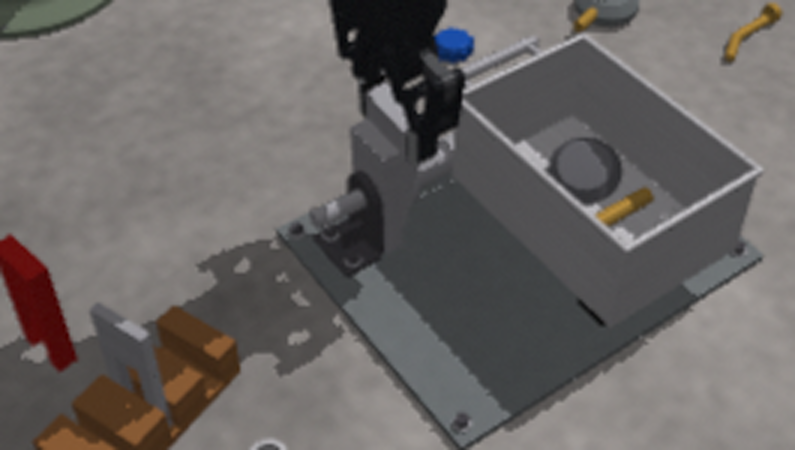

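Run:
```python
from cell import *
print(sign_off()); print(get_state()["clock"])
```

```text
the job is handed in; nothing more can be done
None
the job is handed in; nothing more can be done
```

The bin is home against the far bracket and the gap is shimmed. I handed in with the gripper still holding the tapered shim tight, at about 33 s on the clock.

- **Bin:** I pushed it on its side wall with shut fingers until it stopped. A repeat push moved it no further, and the flange then showed within 0.2 px of its predicted home position.
- **Shim choice:** The gap measured about 26.5 mm, both in the wrist image and when the flat shim touched the bracket. I used `thick_flat`, because `thin_flat` would have left about 18.5 mm, more than the taper can fill. `thin_flat` and the red and green look-alikes were not touched.
- **Flat shim:** It stands upright against the near bracket. Its top edges were within 0.3 px of prediction along the pin, but it sits about 2 mm off-centre across it, still clear of the pin.
- **Taper:** It sat about 1° tilted in the grip, so I tilted the hand to correct that before lowering it.
- **Tightness:** The hand holds about 27 N down. Shifting the target 1.6 mm toward the bracket moved the taper only 0.03 mm, so the flat is bearing. Forces stayed steady over the last second, with no slip in the grip. The bin looked level in the last side view; everything on the ledge that those views show looked untouched.

**Checks that disagreed:**
- The taper went tight about 8 mm lower than a 26.5 mm gap predicts. That fits a gap nearer 28 mm, which still calls for `thick_flat`.
- A sideways force of about 6 N remained on the tool. I put it down to the arm flexing as it presses, but did not confirm that.

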